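# Third hand at the chart recorder

## Robot

A 7-joint arm with a two-finger parallel gripper is mounted at the origin on the work surface. World frame = base frame: x ahead of the robot, y to its left, z up, the work surface at z = 0. Lengths are in m, angles in rad, forces in N, time in s.
With the tool pointing down it reaches from about 0.4 to 0.875 m from the base axis. Payload 19.3 kg.
Tool frame: the origin (TCP) lies where the fingers leave the gripper's body, on its centre line; the fingertips stand bot.tip_reach ahead of it and the grasp point (between the pads) lies 54 mm ahead of it (bot.tip_reach is the distance from the TCP to the fingertips, in m); z points along the fingers, y is the line along which they close (so a half turn about z gives the same grasp; the last joint's range is limited). The gripper opens to 85 mm and grips with 20 to 120 N. Pads are 22 mm wide; open, the fingers measure 114 mm over their backs; the gripper's body (76 mm by 85 mm) begins 54 mm behind the grasp point. The pads swing forward as they close: fully open they stand 13 mm farther back than shut.
Start: joints at [-1.287, 0.521, -0.036, 1.599, 0.021, 1.021, -0.113], TCP at [0.217, 0.586, 0.304] pointing down, gripper open.
Joint ranges: [-2.91, 2.91], [-0.3, 2.13], [-1.5, 1.42], [0.17, 2.43], [-1.26, 4.41], [0.16, 1.93], [-2.52, 2.52]. Speed limits (rad/s): [1.89, 1.89, 2.39, 2.39, 3.01, 3.01, 3.01].

## Interface

Orientations are given as [roll, pitch, yaw] about the fixed x, y, z axes, in that order (R = Rz(yaw) Ry(pitch) Rx(roll)).
In Python, from workcell import bot gives the robot as it stands. The module is installed in compiled form; this text tells all that it offers.
- The arm moves only by the shell command python3 -m jog 'ROWS' [FORCE]. ROWS is JSON, a list that holds one entry, the list of rows, each a list of 7 numbers: the shift along the tool's x, y, z in mm, then the turn, a rotation vector about the tool's x, y, z in rad, then the opening, from 0 (shut) to 1 (fully open). In form: [[[tx, ty, tz, wx, wy, wz, fingers], ...]]. A call has 1 to 5 rows; each row shifts and turns the commanded pose from where the row before left it, along the tool's axes as they then stand; what a row does not reach is not made up. A row lasts 1/10 s, in which the tool goes at most 50 mm and 8.59 degrees, less where a joint would pass 70% of its speed; a pose out of reach is approached as far as the arm can. A call is refused whole if a number of a shift passes 50 or a number of a turn 0.15, either way. A call with a gripper value outside its range is refused whole. The fingers move at their own pace and stop on an object; FORCE is the grip in N (left out, the last holds). Time passes only in rows, so rows that do not move let the fingers close. It gives the time, the measured TCP pose, the force, the opening and the grip force at its end, in the units of the state.
- bot.observe(): the state, without advancing time (a new reading comes with each control period).
- bot.grab_frame(name): name is "scene" or "top" or "wrist"; returns a dict with "img" (384x512x3 uint8, red, green, blue), "intrinsics" (3x3 intrinsics, pixels), "R" (3x3) and "t" (3): a world point X has camera coordinates R X + t; the wrist camera has in their place "tool_from_camera" (4x4, takes a point from camera to tool coordinates, whose origin is the TCP and whose axes are the flange's). Camera axes: x right, y down, z forward; pixel columns grow to the right and rows downward; lengths in m; the calibration is good to about 2 mm. The wrist camera is an equidistant fisheye: a pixel r from the principal point sees the ray r / f radians off the axis. A picture is of the moment at which its call begins: read the wrist's pose just before it. There is no depth.
- bot.job_done(): hands the job in; it is judged then, once.
Trained networks look in a picture, given as the dict that the camera call returned (one of the last four; its "shot" number tells which), for a name from the list of things; names that differ only in an ending like _2 or _b are one class to them, and where a whole thing is asked for, a point or a joint stands for the part that bears it (a point fixed in the world has none). Each returns a list of dicts, best first, with "conf" (0 to 1); they miss things now and then, are a little off and sometimes report something else, mostly with a low value. They report only what shows in the picture. A call takes as long as a camera call. They do not tell look-alikes from the thing itself.
- bot.trace(query, picture): "region" (384x512 bool, what is visible of it).
- bot.spot_point(query, picture): "xyz" ([x, y, z] in m, in world coordinates, good to about 4 mm: a listed point, or the origin of a listed thing).
The state is a dict: "clock": time; "qpos": joint angles; "qd": joint speeds; "joint_efforts": joint torques, N m; "position": TCP position; "tool_rot": TCP orientation; "force": force on the tool from outside, world axes, zero at the start; "moment": the same for the moment, N m; "grip_width": finger opening in m; "finger_force": force on a finger pad.
Only numpy, scipy, OpenCV 4.12 (cv2) and the standard library are available. Lean on these libraries where they do the work, as an engineer would, in place of code of your own. Each camera call takes 0.05 s, during which the arm holds its last target. There are 200 camera calls.

## Task

Be my third hand on this chart recorder: first slide the transport lock knob on the base fully home to its end stop, the end farther from the sprung stop. Then bring the cream bracket, standing upright on the black deck, flat back square to the sprung stop bar and centred on it, and press it against the bar until the bar has gone in about half of its 25 mm travel (about 7.5 N), never bottoming it. Finish while still holding it there steadily so that I can drive the screws, and leave the loose pillar, jar and screwdriver alone.

Things in the scene. Friction and masses are not known exactly. Their poses are not given: they have to be found in the camera images.
- base: Black recorder base, fixed, 250 (x) by 340 (y) by 22 mm high; its top is the deck. Origin: centre of underside, z up. On it (mm): sprung stop at x 55, y -70, with a fixed spring block behind it, x 101 to 123, y -108 to -32, 52 tall; lock track centred x -60, y 95; fixed paper drum at x 70, y 105, 100 across, its top 99 above the bench.
- lock_top (a point): Centre of the top of the transport lock's grey knob, an upright block 28 mm (base x) by 20 mm (base y) by 40 mm tall; its top is 54.5 mm above the deck. It runs along base +y on a steel track 40 mm wide (base x), 110 mm long and 14 mm tall.
- lock (a joint): Transport lock slide, in m: 0 = unlocked end (towards base -y), 0.060 = end stop, locked (towards base +y). It has about 2 N of friction and stays where it is left.
- bracket: Loose cream sheet-metal bracket, 200 to 390 g: upright channel 50 wide (y), 58 tall. Origin: underside, mid width. Flat back: outer face at x = +12, facing +x. Side flanges, outer faces y = +-25, span x -16 to +12, heights 5 to 50; open towards -x. Foot 5 thick, 50 wide, x -48 to +12 (all mm). Starts standing on the deck 60 to 105 short of the stop bar, back towards it, turned and off centre.
- bracket_back (a point): Point on the bracket's flat back, middle of its width, 28 mm above its underside; axes those of the bracket.
- stop_mark (a point): Fixed point on the deck under the middle of the stop bar's front face at rest; axes those of the base: press along +x.
- stop_face (a point): Aluminium stop bar, 14 mm (x) by 40 mm wide (y) by 36 mm tall, from 10 to 46 mm above the deck, carried on two sprung rods. This point: middle of its front face (the face towards base -x); axes those of the base. It moves along base +x when pressed.
- stop_bar (a joint): How far the stop bar has been pressed in, in m: 0 = at rest, 0.025 = end of travel. Spring, 0.6 N per mm (no preload), so 0.0125 is about 7.5 N.
- pillar: Loose bystander: turned brass pillar, 18 mm across, 36 mm tall, standing on the deck between the stop and the drum. Origin: centre of its underside.
- jar: Loose bystander: clear jar with a steel lid, 52 mm across, 60 mm tall, on the bench beside the base on its +y side. Origin: centre of its underside.
- driver: Loose bystander: screwdriver with a dark wooden handle, 170 mm long, lying on the bench beside the base on its -y side. Origin: on the bench under its middle; it lies along its x.
There are look-alikes about, which are no part of the job. Leave any purple look-alike of the bracket alone.

How it is judged:
By the outcome, as a careful person would: the job done as asked, in the order asked, and still so for the second after the job is handed in, while the arm keeps its last pose, push and grip.
It also fails if it takes over 51 s, if anything falls off the work surface, if the arm or the gripper's body presses on something with over 40 N, if the wrist force passes 120 N, or if a joint passes its speed limit or range.

## Working session

There is one attempt and no reset: what is moved stays moved. The work goes in short steps, Python scripts to look and compute and a shell command to move; the robot and the scene stay as the last step left them, time stands still between calls to the robot, and variables do not carry over. Pictures are saved under pics/ and viewed, at most 10 in all, crops included, and the job is handed in when it is done.

```bash
mkdir -p pics
cat > h.py <<'E'
from workcell import bot
import numpy as np, cv2
from scipy.spatial.transform import Rotation as Ro
np.set_printoptions(precision=4,suppress=True)
def st():
    s=bot.observe(); print('t',s['clock'],'p',np.array(s['position']),'rpy',np.array(s['tool_rot']),'F',np.array(s['force']),'w',s['grip_width'],s['finger_force']); return s
def save(f,n,crop=None,k=1):
    im=f['img'][...,::-1]
    if crop: im=im[crop[1]:crop[3],crop[0]:crop[2]]
    cv2.imwrite('pics/'+n,cv2.resize(im,None,fx=k,fy=k,interpolation=cv2.INTER_CUBIC))
def px(f,X):
    c=np.array(f['R'])@np.array(X)+f['t']; u=np.array(f['intrinsics'])@c; return (u[:2]/u[2]).round(0)
E
python3 - <<'E'
from h import *
s=st(); print(bot.tip_reach)
fs={n:bot.grab_frame(n) for n in('scene','top')}
a=np.hstack([fs['scene']['img'],fs['top']['img']])
for n in fs:
  save(fs[n],n+'0.png',k=1.5)
  for q in ['base','lock_top','bracket','bracket_back','stop_mark','stop_face','pillar','jar','driver']:
    for r in bot.spot_point(q,fs[n])[:3]: print(n,q,round(r['conf'],2),np.array(r['xyz']),px(fs[n],r['xyz']))
E
```

```text
t 0.0 p [0.2165 0.586  0.3033] rpy [-3.1404  0.0001  2.7878] F [-0.3734  0.7203 -0.0483] w 0.08524437916180641 0.0
0.0726
scene base 0.72 [ 0.5381 -0.0166  0.0482] [271. 175.]
scene base 0.61 [ 0.5402  0.0775 -0.0012] [290. 210.]
scene lock_top 0.7 [0.4634 0.1342 0.0764] [332. 189.]
scene bracket 0.97 [ 0.7866 -0.0294 -0.0011] [182. 218.]
scene bracket 0.85 [ 0.5229 -0.0176  0.0243] [276. 181.]
scene bracket 0.79 [ 0.8013  0.0727 -0.0009] [193. 246.]
scene bracket_back 0.96 [0.7907 0.0696 0.0306] [196. 234.]
scene bracket_back 0.9 [ 0.6242 -0.3172  0.0269] [196. 140.]
scene bracket_back 0.64 [ 0.5407 -0.0187  0.048 ] [270. 175.]
scene stop_mark 0.83 [0.606  0.0221 0.0283] [257. 197.]
scene stop_face 0.72 [0.6113 0.0223 0.0458] [255. 192.]
scene pillar 0.48 [0.6342 0.1123 0.0211] [266. 224.]
scene pillar 0.39 [ 0.5252 -0.0153  0.0208] [275. 182.]
scene jar 0.93 [ 0.458   0.3083 -0.0004] [380. 258.]
scene driver 0.79 [ 0.6353 -0.1722  0.0003] [213. 171.]
top base 0.85 [ 0.5426  0.0747 -0.001 ] [244. 231.]
top lock_top 0.61 [0.4679 0.1347 0.0719] [217. 261.]
top bracket 0.87 [ 0.4499 -0.2198  0.0011] [365. 269.]
top bracket 0.8 [ 0.6137 -0.3069 -0.0012] [395. 202.]
top bracket 0.73 [ 0.788  -0.0323  0.0091] [285. 136.]
top bracket_back 0.95 [ 0.4618 -0.2231  0.0233] [369. 264.]
top bracket_back 0.94 [ 0.6207 -0.3168  0.0312] [404. 197.]
top bracket_back 0.85 [ 0.5367 -0.0163  0.0494] [282. 232.]
top stop_mark 0.84 [0.6166 0.0225 0.0285] [265. 200.]
top stop_face 0.74 [0.6127 0.0191 0.0505] [267. 200.]
top stop_face 0.71 [ 0.5425  0.0762 -0.0012] [244. 231.]
top pillar 0.62 [0.6291 0.1132 0.022 ] [228. 196.]
top jar 0.94 [ 0.459   0.3073 -0.0008] [150. 266.]
top driver 0.93 [ 0.6338 -0.175   0.0021] [343. 194.]
```

View pics/scene0.png

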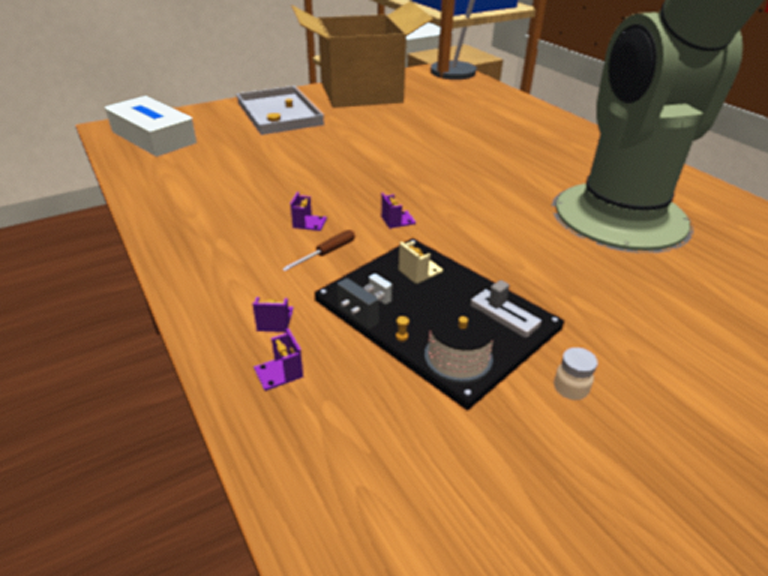

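View pics/top0.png

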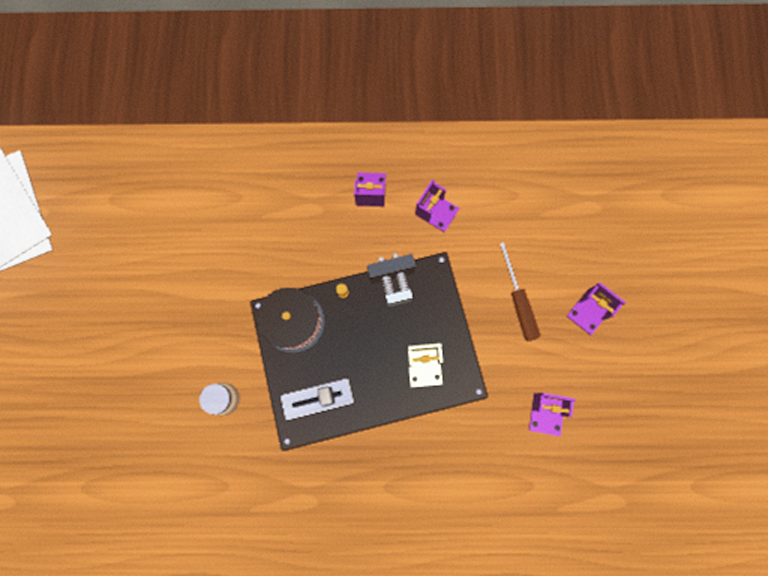

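The top view shows the cream bracket at (283,243). The purple look-alikes are at (247,127), (291,137), (398,205) and (368,275). The lock knob is at (217,264), the stop bar at (265,197) and the pillar at (228,193). The cream one, on the deck, is my target. Next I'll measure the yaws and check that choice in a crop.

```bash
cat >> h.py <<'E'
def up(f,uv,z):
    K=np.array(f['intrinsics']);R=np.array(f['R']);t=np.array(f['t'])
    d=R.T@np.linalg.inv(K)@np.array([uv[0],uv[1],1.]);c=-R.T@t
    return c+d*(z-c[2])/d[2]
E
python3 - <<'E'
from h import *
f=bot.grab_frame('top')
save(f,'crop1.png',(160,150,350,310),4)
r=bot.trace('base',f)[0]['region'].astype(np.uint8)
r=cv2.morphologyEx(r,cv2.MORPH_OPEN,np.ones((5,5)))
b=cv2.boxPoints(cv2.minAreaRect(cv2.findNonZero(r)))
P=np.array([up(f,p,.022) for p in b]);print(b,P,P.mean(0))
for i in range(4):
  e=P[(i+1)%4]-P[i];print(np.linalg.norm(e[:2]),np.degrees(np.arctan2(e[1],e[0])))
im=f['img'].astype(int)
m=((im[...,0]>150)&(im[...,1]>140)&(im[...,2]>90)&(abs(im[...,0]-im[...,2])<110)).astype(np.uint8)
m[:225]=0;m[262:]=0;m[:,:268]=0;m[:,300:]=0
b=cv2.boxPoints(cv2.minAreaRect(cv2.findNonZero(m)));print('bracket px',m.sum(),b)
P=np.array([up(f,p,.03) for p in b]);print(P)
for i in range(4):
  e=P[(i+1)%4]-P[i];print(np.linalg.norm(e[:2]),np.degrees(np.arctan2(e[1],e[0])))
E
```

```text
[[160.8472 197.6192]
 [298.3757 161.4275]
 [325.6943 265.2383]
 [188.1659 301.4301]] [[ 0.6248  0.2816  0.022 ]
 [ 0.7156 -0.0627  0.022 ]
 [ 0.4582 -0.1212  0.022 ]
 [ 0.3755  0.2059  0.022 ]] [0.5435 0.0759 0.022 ]
0.3560888464367826 -75.22158885995796
0.2639838135466829 -167.18680217217607
0.3373959318345313 104.19141053838194
0.26055101156026395 16.9026924287503
bracket px 558 [[272. 229.]
 [295. 229.]
 [295. 257.]
 [272. 257.]]
[[ 0.5446  0.0063  0.03  ]
 [ 0.5444 -0.0493  0.03  ]
 [ 0.4777 -0.0476  0.03  ]
 [ 0.4779  0.0071  0.03  ]]
0.055557851995052476 -90.26564874376962
0.06670179862440631 178.6101242187668
0.05477584074695959 89.79108422087397
0.06674527455061402 -0.7177554220150382
```

View pics/crop1.png

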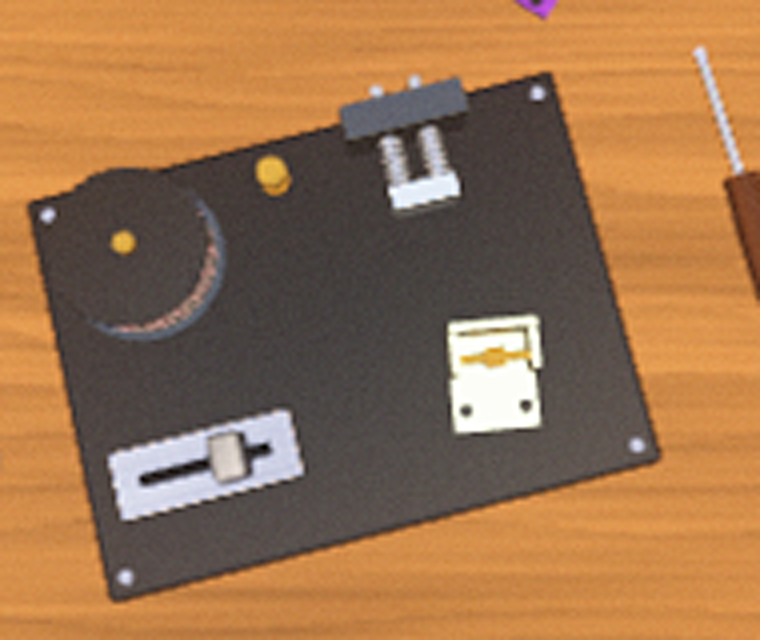

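The crop confirms it: the cream bracket is open towards the robot, with its foot edge from (456,432) to (540,426). The knob sits towards the -y end of its track, and the pillar is beside the drum.

Run:
```python
from h import *
f=bot.grab_frame('top')
c=lambda u,v:np.array([u/4+160,v/4+150])-.25
S=np.array([up(f,c(*p),.022) for p in [(538,93),(48,215),(637,445),(125,577)]])
ctr=S.mean(0);print(ctr)
e=(S[1]-S[0]+S[3]-S[2]);yaw=np.arctan2(-e[0],e[1]);g=(S[0]-S[2]+S[1]-S[3]);print('base yaw',yaw,np.arctan2(g[1],g[0]))
B=Ro.from_euler('z',yaw).as_matrix()
C=np.array([ctr[0],ctr[1],0])
w=lambda x,y,z:C+B@np.array([x,y,z])
print('stop_mark',w(.055,-.07,.022),'lockmid',w(-.06,.095,.0765))
fl=up(f,c(456,432),.027);fr=up(f,c(540,426),.027);print('foot',fl,fr,(fl+fr)/2,np.arctan2(-(fl-fr)[0],(fl-fr)[1]))
tl=up(f,c(449,320),.08);tr=up(f,c(540,314),.08);print('backtop',tl,tr,np.arctan2(-(tl-tr)[0],(tl-tr)[1]))
for q in['bracket','bracket_back','lock_top','pillar','stop_face']:
  for r in bot.spot_point(q,f):
    X=np.array(r['xyz']);print(q,round(r['conf'],2),X,'base:',B.T@(X-C))
X=np.array([.4655,.1345,.0765]);print('knob in base',B.T@(X-C))
```

```text
[0.539  0.0741 0.022 ]
base yaw 0.24336004542711118 0.24395267525157294
stop_mark [0.6092 0.0194 0.022 ] lockmid [0.4579 0.1518 0.0765]
foot [0.4762 0.0029 0.027 ] [ 0.4795 -0.0474  0.027 ] [ 0.4778 -0.0222  0.027 ] 0.06662013043732617
backtop [0.5382 0.008  0.08  ] [ 0.5413 -0.044   0.08  ] 0.061175610120875974
bracket 0.9 [ 0.5287 -0.0164  0.0229] base: [-0.0318 -0.0853  0.0229]
bracket 0.9 [ 0.7887 -0.0345  0.0061] base: [ 0.2162 -0.1656  0.0061]
bracket 0.73 [0.7983 0.0726 0.0013] base: [ 0.2513 -0.0639  0.0013]
bracket 0.72 [ 0.6122 -0.3115 -0.0023] base: [-0.0219 -0.3919 -0.0023]
bracket 0.59 [ 0.4509 -0.2219  0.0019] base: [-0.1568 -0.266   0.0019]
bracket_back 0.96 [0.7884 0.0705 0.0268] base: [ 0.2412 -0.0636  0.0268]
bracket_back 0.92 [ 0.4622 -0.2215  0.0244] base: [-0.1458 -0.2684  0.0244]
bracket_back 0.73 [ 0.6188 -0.3184  0.0279] base: [-0.0171 -0.4002  0.0279]
bracket_back 0.59 [ 0.7976 -0.0234  0.0314] base: [ 0.2275 -0.1569  0.0314]
lock_top 0.45 [ 0.6325 -0.1754  0.0001] base: [ 0.0306 -0.2647  0.0001]
lock_top 0.44 [0.4661 0.1364 0.0754] base: [-0.0557  0.078   0.0754]
pillar 0.38 [0.6289 0.1133 0.023 ] base: [0.0967 0.0164 0.023 ]
stop_face 0.46 [0.6106 0.0186 0.0505] base: [ 0.0561 -0.0711  0.0505]
knob in base [-0.0568  0.0763  0.0765]
```

```bash
python3 -m jog '[[[0,0,0,0,0,-0.149,0],[0,0,0,0,0,-0.149,0],[0,0,0,0,0,-0.149,0],[0,0,0,0,0,-0.149,0],[-12,-45,5,0,0,0,0]]]' 40
python3 -m jog '[[[-12,-45,10,0,0,0,0],[-12,-45,10,0,0,0,0],[-12,-45,10,0,0,0,0],[-12,-45,10,0,0,0,0],[-12,-45,10,0,0,0,0]]]'
python3 -m jog '[[[-12,-45,10,0,0,0,0],[-12,-45,10,0,0,0,0],[-12,-45,10,0,0,0,0],[-12,-45,10,0,0,0,0],[-12,-45,10,0,0,0,0]]]'
```

```text
clock: 1.9
position: [0.2359, 0.5486, 0.2988]
tool_rot: [3.138, -0.001, -2.888]
force: [1.0, -1.3, 0.1]
grip_width: 0.0121
finger_force: 0.0
clock: 2.4
position: [0.3518, 0.3398, 0.2488]
tool_rot: [3.141, 0.001, -2.899]
force: [0.8, 0.6, -0.8]
grip_width: -0.0001
finger_force: 0.0
clock: 2.9
position: [0.4641, 0.1357, 0.1987]
tool_rot: [3.142, 0.001, -2.899]
force: [1.4, 0.4, 0.9]
grip_width: 0.0001
finger_force: 0.0
```

```bash
python3 -m jog '[[[0,-42,0,0,0,0,0],[0,0,25,0,0,0,0],[0,0,25,0,0,0,0],[0,0,20,0,0,0,0],[0,0,0,0,0,0,0]]]'
python3 - <<'E'
from h import *
s=st()
f=bot.grab_frame('wrist');save(f,'w1.png',k=1.3)
f=bot.grab_frame('top')
for r in bot.spot_point('lock_top',f): print(r['conf'],r['xyz'])
E
```

```text
clock: 3.4
position: [0.4726, 0.0964, 0.1271]
tool_rot: [-3.141, -0.003, -2.899]
force: [0.3, -0.0, -0.1]
grip_width: -0.0001
finger_force: 0.0
t 3.4 p [0.4726 0.0964 0.1271] rpy [-3.1415 -0.0033 -2.8994] F [ 0.3131 -0.0472 -0.1264] w -5.517677519469999e-05 0.0
0.37 [0.613, 0.0184, 0.0506]
```

View pics/w1.png

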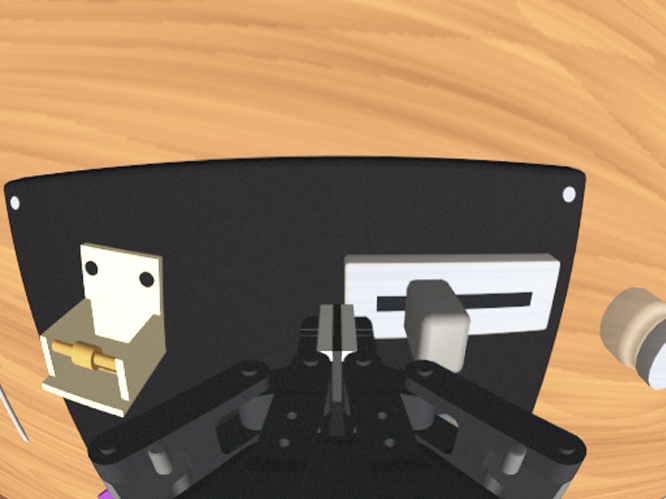

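The wrist view shows the shut fingers at the -y end of the track, left of the knob at (437,320), and lined up with it. I'll push along tool +y.

```bash
python3 -m jog '[[[0,8,0,0,0,0,0],[0,8,0,0,0,0,0],[0,8,0,0,0,0,0],[0,8,0,0,0,0,0],[0,8,0,0,0,0,0]]]'
python3 -m jog '[[[0,5,0,0,0,0,0],[0,5,0,0,0,0,0],[0,4,0,0,0,0,0],[0,3,0,0,0,0,0],[0,0,0,0,0,0,0]]]'
```

```text
clock: 4.05
position: [0.4638, 0.1362, 0.1291]
tool_rot: [-3.142, 0.0, -2.899]
force: [0.8, -2.0, 1.7]
grip_width: -0.0
finger_force: 1.1
clock: 4.55
position: [0.4597, 0.1523, 0.1288]
tool_rot: [3.141, -0.0, -2.899]
force: [0.2, -0.3, 0.2]
grip_width: 0.0001
finger_force: 0.0
```

```bash
python3 -m jog '[[[0,3,0,0,0,0,0],[0,3,0,0,0,0,0],[0,0,0,0,0,0,0]]]'
python3 -m jog '[[[0,3,0,0,0,0,0],[0,2,0,0,0,0,0],[0,0,0,0,0,0,0]]]'
```

```text
clock: 4.85
position: [0.4582, 0.1581, 0.1288]
tool_rot: [3.141, -0.0, -2.899]
force: [-0.2, -0.2, -0.2]
grip_width: -0.0
finger_force: 0.0
clock: 5.15
position: [0.4575, 0.1605, 0.1289]
tool_rot: [-3.139, -0.001, -2.902]
force: [4.6, -17.3, 3.2]
grip_width: -0.0
finger_force: 8.5
```

The force rose to 17 N, which is the end stop. I'll back off, rise, and move over the bracket with the fingers open.

```bash
python3 -m jog '[[[0,-12,0,0,0,0,0],[0,0,-40,0,0,0,0],[0,0,-40,0,0,0,0.9],[-5,-42,0,0,0,0,0.9],[-5,-45,0,0,0,0,0.9]]]' 40
python3 -m jog '[[[-6,-45,0,0,0,0,0.9],[-6,-46,0,0,0,0,0.9],[0,0,0,0,0,0.089,0.9],[0,0,0,0,0,0.089,0.9],[0,0,0,0,0,0,0.9]]]'
python3 - <<'E'
from h import *
s=st()
f=bot.grab_frame('wrist');save(f,'w2.png',k=1.5)
np.save('w2.npy',f['img']);print(f['intrinsics'],f['tool_from_camera'])
for q in['lock_top','bracket','bracket_back','stop_face','stop_mark']:
  for r in bot.spot_point(q,f)[:2]: print(q,r['conf'],r['xyz'])
f=bot.grab_frame('top')
for r in bot.spot_point('lock_top',f): print(r['conf'],r['xyz'])
E
```

```text
clock: 5.65
position: [0.4913, 0.069, 0.2102]
tool_rot: [3.141, 0.003, -2.896]
force: [1.0, -0.1, -0.6]
grip_width: 0.0433
finger_force: 0.0
clock: 6.15
position: [0.5241, -0.0169, 0.2088]
tool_rot: [3.141, -0.0, -3.08]
force: [-0.2, 0.8, -0.2]
grip_width: 0.0773
finger_force: 0.0
t 6.15 p [ 0.5241 -0.0169  0.2088] rpy [ 3.1415 -0.0001 -3.0796] F [-0.1527  0.7873 -0.1529] w 0.07725902340064317 0.0
[[297.3186   0.     258.7997]
 [  0.     297.3186 189.7092]
 [  0.       0.       1.    ]] [[-0.0006 -0.9482 -0.3176  0.08  ]
 [ 1.     -0.0008  0.0004 -0.0017]
 [-0.0006 -0.3176  0.9482 -0.0696]
 [ 0.      0.      0.      1.    ]]
lock_top 0.75 [0.4498, 0.1819, 0.0729]
bracket 0.67 [0.4511, -0.2157, -0.0029]
bracket 0.66 [0.5243, -0.014, 0.0223]
bracket_back 0.98 [0.5387, -0.0162, 0.0506]
bracket_back 0.96 [0.62, -0.3193, 0.0285]
stop_face 0.96 [0.6127, 0.021, 0.0554]
stop_mark 0.77 [0.6115, 0.0227, 0.0181]
0.71 [0.4517, 0.1817, 0.0751]
```

View pics/w2.png

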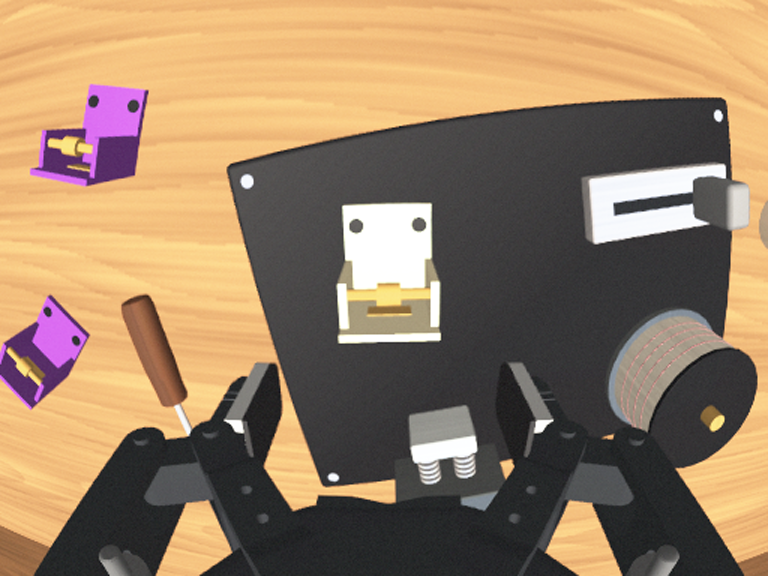

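The knob is now at the far end of its track, at base y of about 0.1256. The bracket sits between the open fingers, with foot corners at (343,205) and (432,203) and its back's top edge from (338,342) to (440,341). I'll refine its pose from those.

```bash
cat >> h.py <<'E'
def upw(f,s,uv,z):
    K=np.array(f['intrinsics']);T=np.array(f['tool_from_camera'])
    d=np.array([(uv[0]-K[0,2])/K[0,0],(uv[1]-K[1,2])/K[1,1]]);r=np.hypot(*d)
    ray=np.array([*(d/r*np.sin(r)),np.cos(r)])
    R=Ro.from_euler('xyz',s['tool_rot']).as_matrix()
    o=R@T[:3,3]+s['position'];v=R@T[:3,:3]@ray
    return o+v*(z-o[2])/v[2]
E
python3 - <<'E'
from h import *
s=bot.observe();f=bot.grab_frame('wrist')
F=lambda u,v,z:upw(f,s,(u/1.5-.2,v/1.5-.2),z)
def rep(n,a,b):print(n,a,b,'mid',(a+b)/2,'yaw',np.arctan2(-(b-a)[0],(b-a)[1]),np.linalg.norm(b-a))
rep('foot',F(343,205,.027),F(432,203,.027))
rep('back',F(338,343,.08),F(440,342,.08))
rep('screws-x',F(247,181,.022),F(718,116,.022))
rep('bar',F(413,460,.068),F(477,456,.068))
rep('barfront top',F(409,413,.068),F(470,407,.068))
E
```

```text
foot [ 0.4823 -0.0466  0.027 ] [0.4779 0.0038 0.027 ] mid [ 0.4801 -0.0214  0.027 ] yaw 0.08708797444043262 0.050591712840993355
back [ 0.5427 -0.0419  0.08  ] [0.5389 0.0085 0.08  ] mid [ 0.5408 -0.0167  0.08  ] yaw 0.07514234425227333 0.05056682824902208
screws-x [ 0.4709 -0.1053  0.022 ] [0.3938 0.1998 0.022 ] mid [0.4323 0.0472 0.022 ] yaw 0.2474318124440936 0.3146246550940292
bar [0.6262 0.0036 0.068 ] [0.6221 0.0429 0.068 ] mid [0.6242 0.0232 0.068 ] yaw 0.10495583964274334 0.03956999908635517
barfront top [ 0.5906 -0.0021  0.068 ] [0.5851 0.0325 0.068 ] mid [0.5879 0.0152 0.068 ] yaw 0.15861930543747313 0.03502970171916697
```

```bash
python3 -m jog '[[[-2,-1,20,0,0,-0.018,1],[0,0,30,0,0,0,1],[0,0,30,0,0,0,1],[0,0,20,0,0,0,1],[0,0,6,0,0,0,1]]]' 40
python3 -m jog '[[[0,0,0,0,0,0,0],[0,0,0,0,0,0,0],[0,0,0,0,0,0,0],[0,0,0,0,0,0,0],[0,0,0,0,0,0,0]]]' 40
```

```text
clock: 7.1
position: [0.5253, -0.0174, 0.1011]
tool_rot: [3.141, -0.003, -3.059]
force: [0.8, 0.0, 0.5]
grip_width: 0.0855
finger_force: 0.0
clock: 7.6
position: [0.5267, -0.0175, 0.1041]
tool_rot: [-3.142, 0.002, -3.06]
force: [-1.2, 1.4, 7.3]
grip_width: 0.0494
finger_force: 42.2
```

```bash
python3 -m jog '[[[0,0,-2,0,0,0,0],[0,0,0,0,0,-0.08,0],[0,0,0,0,0,-0.082,0],[0,8,0,0,0,0,0],[0,7.6,0,0,0,0,0]]]' 40
python3 -m jog '[[[-20,0,0,0,0,0,0],[-20,0,0,0,0,0,0],[-12,0,0,0,0,0,0],[0,0,0,0,0,0,0],[0,0,0,0,0,0,0]]]'
python3 - <<'E'
from h import *
s=st()
f=bot.grab_frame('wrist');save(f,'w3.png',(100,90,420,330),2.5)
for q in['bracket','bracket_back','stop_face','stop_mark']:
  for r in bot.spot_point(q,f)[:2]: print(q,r['conf'],r['xyz'])
f=bot.grab_frame('top');save(f,'t3.png',(190,150,330,260),5.5)
for q in['bracket','bracket_back','stop_face','stop_mark']:
  for r in bot.spot_point(q,f)[:3]: print(q,r['conf'],r['xyz'])
E
```

```text
clock: 8.1
position: [0.5222, -0.0017, 0.1052]
tool_rot: [3.141, 0.0, -2.9]
force: [-1.2, -0.4, -2.2]
grip_width: 0.0497
finger_force: 42.1
clock: 8.6
position: [0.5721, 0.0108, 0.1048]
tool_rot: [3.141, -0.001, -2.898]
force: [0.4, 0.0, -3.4]
grip_width: 0.0495
finger_force: 42.1
t 8.6 p [0.5721 0.0108 0.1048] rpy [ 3.1415 -0.0008 -2.8981] F [ 0.3852  0.0479 -3.3652] w 0.04953233914681254 42.11583696305752
bracket 0.94 [0.5709, 0.0126, 0.023]
bracket 0.88 [0.4489, -0.2175, -0.0015]
bracket_back 0.59 [0.5838, 0.0148, 0.0495]
stop_face 0.58 [0.6136, 0.0168, 0.0507]
bracket 0.92 [0.7882, -0.0316, 0.0073]
bracket 0.65 [0.6153, -0.313, -0.0013]
bracket 0.63 [0.4531, -0.2215, 0.001]
bracket_back 0.85 [0.7899, 0.0685, 0.0274]
bracket_back 0.84 [0.6205, -0.3161, 0.0294]
bracket_back 0.72 [0.7974, -0.0243, 0.0309]
```

View pics/w3.png

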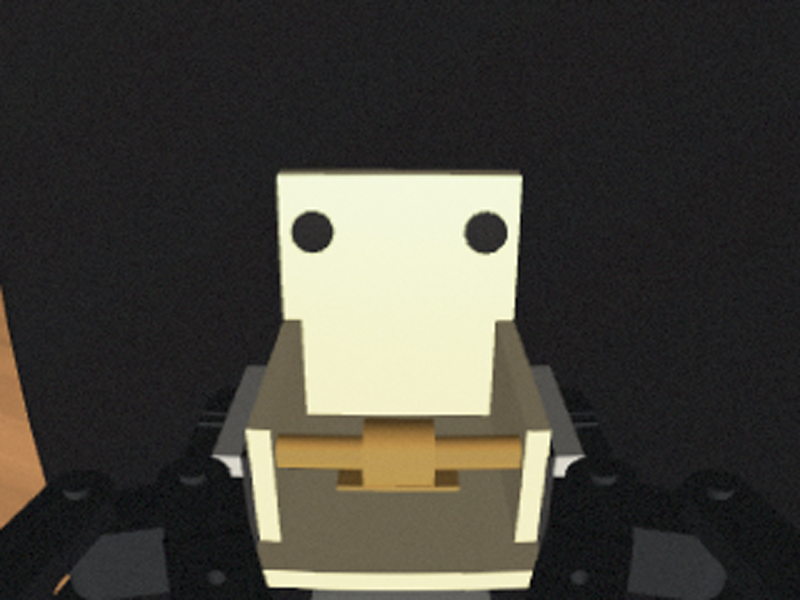

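View pics/t3.png

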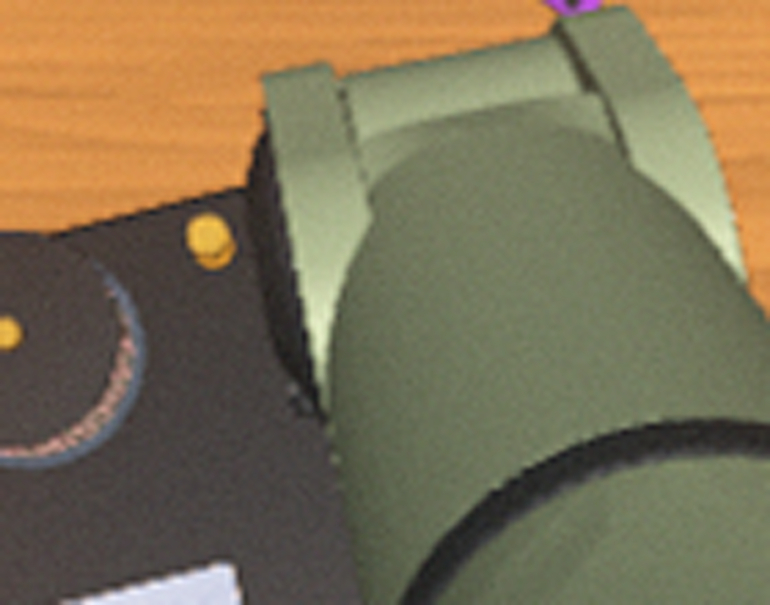

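The bracket is held square in the grip and the arm hides the top view. The bar just shows at the bottom of the wrist view, around crop (400,595), so I'll look at that strip along with the scene camera.

Run:
```python
from h import *
f=bot.grab_frame('wrist');g=bot.grab_frame('scene')
a=cv2.resize(f['img'][294:384,159:359,::-1],(800,360),interpolation=cv2.INTER_CUBIC)
b=cv2.resize(g['img'][160:220,200:400,::-1],(800,240),interpolation=cv2.INTER_CUBIC)
cv2.imwrite('pics/c4.png',np.vstack([a,b]))
```

```text
(no output)
```

View pics/c4.png

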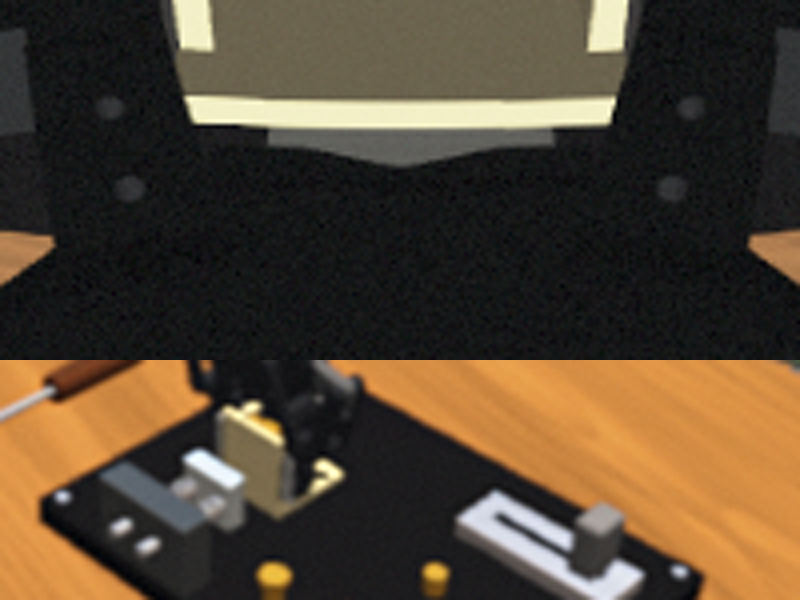

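The bar spans (268–555) and the bracket's back spans (187–616), so the bracket needs to go about 1.4 mm towards +y. I'll shift it, lower it slightly onto the deck, then advance.

```bash
python3 -m jog '[[[0,1.4,0.5,0,0,0,0],[-6,0,0,0,0,0,0],[-6,0,0,0,0,0,0],[-3,0,0,0,0,0,0],[0,0,0,0,0,0,0]]]'
python3 -m jog '[[[-3,0,0.4,0,0,0,0],[0,0,0,0,0,0,0],[0,0,0,0,0,0,0]]]'
python3 -m jog '[[[-3,0,0,0,0,0,0],[0,0,0,0,0,0,0],[0,0,0,0,0,0,0]]]'
```

```text
clock: 9.7
position: [0.5875, 0.0155, 0.1044]
tool_rot: [3.142, 0.0, -2.897]
force: [-0.5, 0.0, -2.5]
grip_width: 0.0494
finger_force: 42.1
clock: 10.0
position: [0.5893, 0.0157, 0.1042]
tool_rot: [-3.142, -0.002, -2.898]
force: [-6.1, -0.6, 7.1]
grip_width: 0.0497
finger_force: 42.9
clock: 10.3
position: [0.5928, 0.0165, 0.1042]
tool_rot: [-3.141, -0.0, -2.898]
force: [-2.3, -0.9, 4.4]
grip_width: 0.0498
finger_force: 42.8
```

```bash
python3 -m jog '[[[0,0,-0.3,0,0,0,0],[0,0,0,0,0,0,0],[0,0,0,0,0,0,0]]]'
python3 -m jog '[[[-2,0,0,0,0,0,0],[0,0,0,0,0,0,0],[0,0,0,0,0,0,0],[0,0,0,0,0,0,0]]]'
python3 -m jog '[[[-2,0,0,0,0,0,0],[0,0,0,0,0,0,0],[0,0,0,0,0,0,0],[0,0,0,0,0,0,0]]]'
python3 - <<'E'
from h import *
g=bot.grab_frame('scene');np.save('g5.npy',g['img'])
for q in['bracket_back','stop_face']:
  for r in bot.spot_point(q,g)[:4]: print(q,r['conf'],r['xyz'])
E
```

```text
clock: 10.6
position: [0.5929, 0.0168, 0.1042]
tool_rot: [3.142, 0.0, -2.897]
force: [0.2, -0.4, -2.3]
grip_width: 0.0495
finger_force: 42.2
clock: 11.0
position: [0.5948, 0.0172, 0.1042]
tool_rot: [3.142, -0.0, -2.897]
force: [0.1, -0.1, -3.4]
grip_width: 0.0494
finger_force: 42.2
clock: 11.4
position: [0.5967, 0.0177, 0.1043]
tool_rot: [-3.142, -0.0, -2.897]
force: [-0.2, -0.1, -2.8]
grip_width: 0.0496
finger_force: 42.2
bracket_back 0.81 [0.7898, 0.0694, 0.0304]
bracket_back 0.62 [0.7933, -0.0193, 0.0299]
bracket_back 0.62 [0.6252, -0.3159, 0.0256]
bracket_back 0.61 [0.6076, 0.0183, 0.0498]
stop_face 0.64 [0.6093, 0.0194, 0.0469]
```

```bash
for i in 1; do python3 -m jog '[[[-2,0,0,0,0,0,0],[0,0,0,0,0,0,0],[0,0,0,0,0,0,0],[0,0,0,0,0,0,0]]]'; done
python3 -m jog '[[[-2,0,0,0,0,0,0],[0,0,0,0,0,0,0],[0,0,0,0,0,0,0],[0,0,0,0,0,0,0]]]'
python3 -m jog '[[[-2,0,0,0,0,0,0],[0,0,0,0,0,0,0],[0,0,0,0,0,0,0],[0,0,0,0,0,0,0]]]'
```

```text
clock: 11.95
position: [0.5987, 0.0181, 0.1043]
tool_rot: [-3.142, -0.0, -2.897]
force: [-0.5, 0.1, -2.8]
grip_width: 0.0498
finger_force: 42.1
clock: 12.35
position: [0.6006, 0.0186, 0.1042]
tool_rot: [-3.142, -0.0, -2.897]
force: [-1.4, -1.3, -2.6]
grip_width: 0.0499
finger_force: 42.1
clock: 12.75
position: [0.6025, 0.0191, 0.1043]
tool_rot: [-3.142, -0.0, -2.898]
force: [-3.2, 0.1, -3.6]
grip_width: 0.0497
finger_force: 42.1
```

```bash
python3 -m jog '[[[-2,0,0,0,0,0,0],[-2,0,0,0,0,0,0],[-1,0,0,0,0,0,0],[0,0,0,0,0,0,0],[0,0,0,0,0,0,0]]]'
python3 -m jog '[[[0,0,0,0,0,0,0],[0,0,0,0,0,0,0]]]'
python3 -m jog '[[[0,0,0,0,0,0,0],[0,0,0,0,0,0,0]]]'
python3 -m jog '[[[0,0,0,0,0,0,0],[0,0,0,0,0,0,0]]]'
```

```text
clock: 13.25
position: [0.6073, 0.0202, 0.1043]
tool_rot: [-3.142, -0.001, -2.897]
force: [-5.6, -2.7, -0.6]
grip_width: 0.0496
finger_force: 42.2
clock: 13.45
position: [0.6072, 0.0203, 0.1042]
tool_rot: [3.142, -0.001, -2.897]
force: [-5.6, -1.1, -0.9]
grip_width: 0.0496
finger_force: 42.2
clock: 13.65
position: [0.6073, 0.0203, 0.1042]
tool_rot: [-3.142, -0.001, -2.897]
force: [-4.2, -0.5, -0.9]
grip_width: 0.0497
finger_force: 42.2
clock: 13.85
position: [0.6073, 0.0203, 0.1043]
tool_rot: [-3.142, -0.001, -2.897]
force: [-4.5, -1.0, -0.4]
grip_width: 0.0497
finger_force: 42.2
```

```bash
python3 -m jog '[[[-2,0,0,0,0,0,0],[-1,0,0,0,0,0,0],[0,0,0,0,0,0,0],[0,0,0,0,0,0,0]]]'
python3 -m jog '[[[0,0,0,0,0,0,0],[0,0,0,0,0,0,0]]]'
python3 - <<'E'
from h import *
F=[]
for i in range(6):
  g=bot.grab_frame('scene' if i<5 else 'wrist');F.append(bot.observe()['force'])
  if i==4: G=g
  for q in ['stop_face','bracket_back','bracket']:
   if i in(4,5): print(i,q,[(round(r['conf'],2),r['xyz']) for r in bot.spot_point(q,g)if abs(r['xyz'][1])<.06 and r['xyz'][0]<.7])
F=np.array(F);print(F,F.mean(0)@[.9704,.2416,0])
s=st()
a=cv2.resize(g['img'][294:384,159:359,::-1],(800,360),interpolation=cv2.INTER_CUBIC)
b=cv2.resize(G['img'][160:220,200:400,::-1],(800,240),interpolation=cv2.INTER_CUBIC)
cv2.imwrite('pics/c5.png',np.vstack([a,b]))
E
```

```text
clock: 14.25
position: [0.61, 0.021, 0.1042]
tool_rot: [-3.142, -0.001, -2.897]
force: [-6.6, -2.0, 0.8]
grip_width: 0.0497
finger_force: 42.3
clock: 14.45
position: [0.61, 0.0209, 0.1042]
tool_rot: [-3.142, -0.001, -2.897]
force: [-7.3, -1.5, 0.6]
grip_width: 0.0493
finger_force: 42.3
4 stop_face [(0.63, [0.6206, 0.0216, 0.0494]), (0.49, [0.6063, 0.0195, 0.0206])]
4 bracket_back [(0.51, [0.6212, 0.0218, 0.0455])]
4 bracket [(0.6, [0.6049, 0.0211, 0.0218])]
5 stop_face []
5 bracket_back [(0.78, [0.6192, 0.0251, 0.0517])]
5 bracket [(0.67, [0.6056, 0.023, 0.0242])]
[[-7.4484 -1.6465  0.6879]
 [-6.968  -1.1632  1.2352]
 [-7.1868 -1.2963  0.9445]
 [-6.4717 -1.3124  0.5609]
 [-7.5578 -1.4295  1.1313]
 [-7.262  -1.4534  0.7731]] -7.271753722353018
t 15.05 p [0.61   0.021  0.1042] rpy [ 3.1416 -0.0011 -2.8974] F [-7.3596 -1.8334  0.5088] w 0.04971923822508901 42.3384977504611
```

View pics/c5.png

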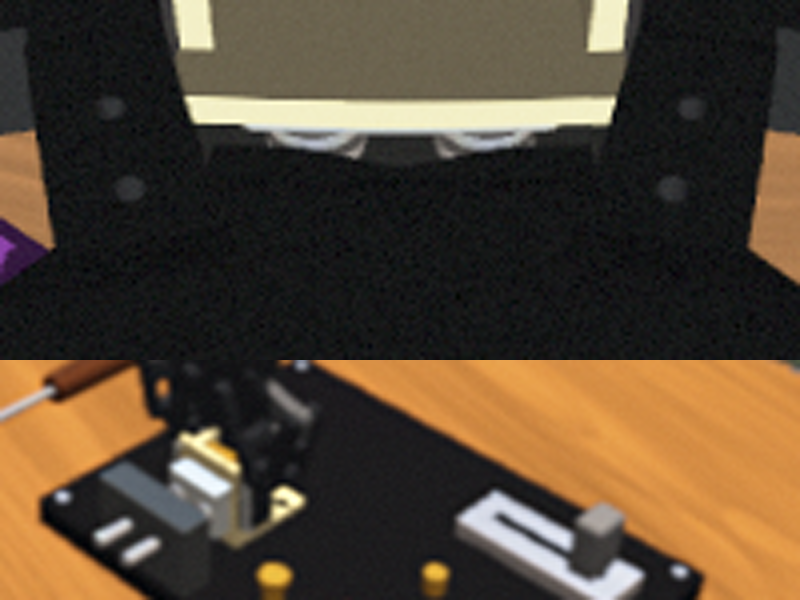

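The bar spans (243–557) against the bracket's back (187–616), so it is centred. The push is 7.3 N and steady, and the bracket's weight is on the deck. I'm handing in.

```bash
python3 -c "
from workcell import bot
print(bot.job_done())"
```

```text
the job is handed in; nothing more can be done
None
```

I slid the transport lock to its far end stop. The bracket is now held square and centred on the stop bar at about 7.3 N (roughly 12 mm of its 25 mm travel), ready for your screws, and I handed the job in at about 15 s.

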